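# Put the medicine-time things on their matching pads

## Task

Get the counter ready for medicine time: stand the cup, the small bottle, the pill box and the square tin each on the grey pad whose white outline has the shape and size of its base. Each must stand upright, centred within its outline, the pill box and the tin turned to line up with theirs, and all let go. Leave the salt shaker and the saucer where they are.

Things in the scene. Friction and masses are not known exactly. Their poses are not given: they have to be found in the camera images.
- cup: turquoise silicone cup, open at the top, 75 mm high; outer diameter 52 mm at the foot, 58 mm at 30 mm height, 60 mm at the rim, wall 4 mm, about 0.12 kg. Origin at the centre of its underside, z up through the mouth. Starts upright on the counter
- bottle: small clear plastic medicine bottle with a paper label and a white screw cap: round body of 40 mm diameter up to 60 mm height, shoulder up to 70 mm, cap of 33 mm diameter from 70 to 88 mm, about 0.09 kg. Origin at the centre of its underside, z up through the cap. Starts upright on the counter
- pillbox: closed wooden pill box, 110 (its x) by 46 (its y) by 28 mm high, thin dark lines across its lid, about 0.11 kg, one rigid piece. Origin at the centre of its underside, z up. Starts flat on the counter at any yaw
- tin: square stainless steel tea tin, 56 by 56 mm along its x and y, flat-sided up to 66 mm, with a round lid knob 42 mm across and 6 mm high on top (72 mm in all), about 0.16 kg, one rigid piece. Origin at the centre of its underside, z up. Starts upright on the counter at any yaw
- pad_cup: the cup's pad: the larger round grey pad fixed to the counter, 4 mm thick, with a thin white outline; origin at the centre of its underside (on the counter, z = 0), z up, top face at 4 mm. Pad 80 mm across, outline 70 mm across
- pad_bottle: the bottle's pad: the smaller round grey pad fixed to the counter, 4 mm thick, with a thin white outline; origin at the centre of its underside (on the counter, z = 0), z up, top face at 4 mm. Pad 60 mm across, outline 50 mm across
- pad_pillbox: the pill box's pad: oblong grey pad fixed to the counter, 4 mm thick, with a thin white outline; origin at the centre of its underside (on the counter, z = 0), z up, top face at 4 mm. Pad 130 by 66 mm, outline 120 by 56 mm, long side along its x
- pad_tin: the tin's pad: square grey pad fixed to the counter, 4 mm thick, with a thin white outline; origin at the centre of its underside (on the counter, z = 0), z up, top face at 4 mm. Pad 76 by 76 mm, outline 66 by 66 mm, sides along its x and y
- shaker: bystander: white porcelain salt shaker, 38 mm across the foot, 66 mm high, standing loose among the things. Origin at the centre of its underside
- saucer: bystander: white porcelain saucer, 120 mm across, 18 mm high, lying loose beyond the things. Origin at the centre of its underside

How it is judged:
At the end, for the whole second after the job is handed in: Cup, bottle, pill box and tin each rest upright (within 0.1 rad) and still on top of their own pad, centre within 12 mm of the pad's centre (height within about 4 mm of its top); pill box and tin in line with their pads within 0.2 rad, half or quarter turns aside (horizontal distance between cup and pad_cup below 0.012 m and z of cup in the frame of pad_cup between 0.001 and 0.008 m and angle between each of cup, bottle, pillbox, tin's own z axis and vertical below 0.1 rad and linear speed of each of cup, bottle, pillbox, tin below 0.02 m/s and angular speed of each of cup, bottle, pillbox, tin below 0.2 rad/s and horizontal distance between bottle and pad_bottle below 0.012 m and z of bottle in the frame of pad_bottle between 0.001 and 0.008 m and horizontal distance between pillbox and pad_pillbox below 0.012 m and z of pillbox in the frame of pad_pillbox between 0.001 and 0.008 m and horizontal distance between tin and pad_tin below 0.012 m and z of tin in the frame of pad_tin between 0.001 and 0.008 m and angle between the x axis of pillbox and the x axis of pad_pillbox, either way round below 0.2 rad and (angle between the x axis of tin and the x axis of pad_tin, either way round below 0.2 rad or angle between the x axis of tin and the y axis of pad_tin, either way round below 0.2 rad)); the robot touches nothing.
It fails at once if the salt shaker is shifted by more than 20 mm or tipped (distance of shaker from where it was at the start of the episode above 0.02 m or angle between shaker's own z axis and vertical above 0.5 rad).
It fails at once if the saucer is shifted by more than 20 mm (distance of saucer from where it was at the start of the episode above 0.02 m).
It also fails if it takes over 102 s, if anything falls off the work surface, if the arm or the gripper's body presses on something with over 40 N, if the wrist force passes 120 N, or if a joint passes its speed limit or range.

## Robot

A 6-joint arm with a two-finger parallel gripper is mounted at the origin on the work surface. World frame = base frame: x ahead of the robot, y to its left, z up, the work surface at z = 0. Lengths are in m, angles in rad, forces in N, time in s.
With the tool pointing down it reaches from about 0.3 to 0.875 m from the base axis. Payload 6.4 kg.
Tool frame: the origin (TCP) lies midway between the tips of the shut fingers; the grasp point (between the pads) lies 19 mm behind it; z points along the fingers, y is the line along which they close (so a half turn about z gives the same grasp; the last joint's range is limited). The gripper opens to 85 mm and grips with 20 to 120 N. Pads are 22 mm wide; open, the fingers measure 114 mm over their backs; the gripper's body (76 mm by 85 mm) begins 54 mm behind the grasp point. The pads swing forward as they close: fully open they stand 13 mm farther back than shut.
Start: joints at [-1.361, 0.181, 1.607, -0, 1.354, -0.206], TCP at [0.232, -0.526, 0.231] pointing down, gripper open.
Joint ranges: [-2.99, 2.99], [-0.89, 2.07], [0.3, 2.58], [-1.14, 4.28], [0, 2.63], [-3.12, 3.12]. Speed limits (rad/s): [2.57, 2.57, 3.01, 3.14, 3.14, 3.14].

## Interface

Orientations are given as a unit quaternion [w, x, y, z].
In Python, from bench import status, camera, ctrl gives the robot as it stands. The module is installed in compiled form; this text tells all that it offers.
- The arm moves only by the shell command python3 -m handwheel 'ROWS'. ROWS is JSON, a list that holds one entry, the list of rows, each a list of 7 numbers: the opening, from -1 (shut) to 1 (fully open), then the shift along the tool's x, y, z in cm, then the turn, a rotation vector about the tool's x, y, z in degrees. A call has 1 to 10 rows; each row is the pose to reach, as a shift and turn from the pose commanded when the call began, along the tool's axes at that moment; what a row does not reach only later rows make up. A row lasts 1/8 s, in which the tool goes at most 62.5 mm and 10.7 degrees, less where a joint would pass 70% of its speed; a pose out of reach is approached as far as the arm can. A call with a gripper value outside its range is refused whole. The fingers move at their own pace and stop on an object; the grip force is fixed at half the most. Time passes only in rows, so rows that repeat a pose let the fingers close. It gives the time, the measured TCP pose, the force, the opening and the grip force at its end, in the units of the state.
- status.get_obs(): the state, without advancing time (a new reading comes with each control period).
- camera(name): name is "scene" or "top"; returns a dict with "frame" (420x560x3 uint8, blue, green, red), "depth" (420x560 float32, m along the optical axis (not along the pixel's ray), 0 where there is no reading), "fx", "fy", "cx", "cy" (pixels), "extrinsics" (4x4, takes a point from camera to world coordinates). Camera axes: x right, y down, z forward; pixel columns grow to the right and rows downward; lengths in m; the calibration is good to about 2 mm. A picture is of the moment at which its call begins.
- ctrl.hand_in(): hands the job in; it is judged then, once.
The state is a dict: "time_s": time; "q": joint angles; "dq": joint speeds; "joint_efforts": joint torques, N m; "eef_pos": TCP position; "eef_rot": TCP orientation; "wrist_force": force on the tool from outside, world axes, zero at the start; "torque": the same for the moment, N m; "opening": opening from 0.0 (shut) to 1.0 (fully open); "grasp_force": force on a finger pad.
Only numpy, scipy, OpenCV 4.12 (cv2) and the standard library are available. Lean on these libraries where they do the work, as an engineer would, in place of code of your own. Each camera call takes 0.05 s, during which the arm holds its last target. There are 200 camera calls.

## Working session

There is one attempt and no reset: what is moved stays moved. The work goes in short steps, Python scripts to look and compute and a shell command to move; the robot and the scene stay as the last step left them, time stands still between calls to the robot, and variables do not carry over. Pictures are saved under pics/ and viewed, at most 14 in all, crops included, and the job is handed in when it is done.

```bash
mkdir -p pics
cat > h.py <<'E'
import numpy as np, cv2
from bench import status, camera, ctrl
def world(c):
    d=c["depth"]; v,u=np.mgrid[0:d.shape[0],0:d.shape[1]]
    p=np.stack([(u-c["cx"])/c["fx"]*d,(v-c["cy"])/c["fy"]*d,d],-1)
    T=c["extrinsics"]; return p@T[:3,:3].T+T[:3,3]
def ray(c,u,v,z):
    T=c["extrinsics"]; r=T[:3,:3]@np.array([(u-c["cx"])/c["fx"],(v-c["cy"])/c["fy"],1]); o=T[:3,3]
    return o+r*(z-o[2])/r[2]
E
python3 - <<'E'
from h import *
for n in("top","scene"):
    c=camera(n); cv2.imwrite(f"pics/{n}0.png",c["frame"]); np.savez(f"{n}0.npz",**c)
    print(n,c["fx"],c["cx"],c["cy"],c["extrinsics"].round(3).tolist(),(c["depth"]>0).mean())
o=status.get_obs(); print(o["eef_pos"],o["eef_rot"],o["time_s"],o["opening"])
E
```

```text
top 409.24947707642065 279.9115132883638 207.1261208190603 [[0.019, -0.988, 0.152, 0.446], [-1.0, -0.017, 0.012, -0.002], [-0.009, -0.153, -0.988, 0.999], [0.0, 0.0, 0.0, 1.0]] 0.9958588435374149
scene 505.62490666841586 280.2382282366341 210.64545179039857 [[0.901, 0.36, -0.241, 0.853], [0.433, -0.759, 0.486, -0.521], [-0.008, -0.542, -0.84, 0.94], [0.0, 0.0, 0.0, 1.0]] 0.9959566326530612
[ 0.23214556 -0.52551952  0.23046996] [-7.85857482e-04  9.78471047e-01  2.06382638e-01 -1.46696381e-05] 0.1 0.9989175745068729
```

View pics/top0.png

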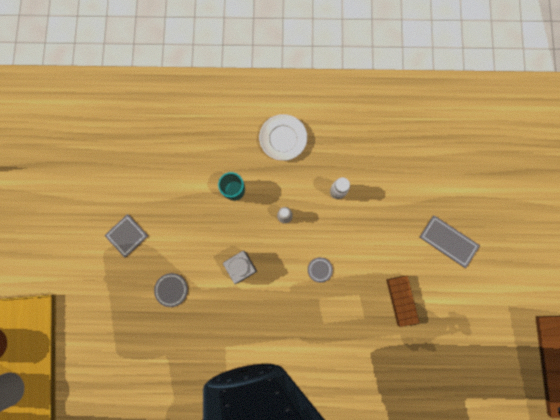

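View pics/scene0.png

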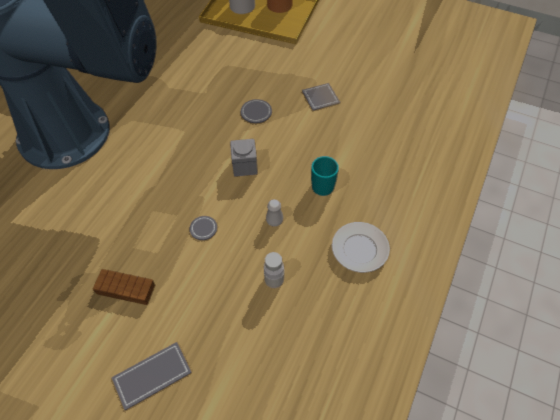

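The top view shows the cup (231,186), bottle (341,188), tin (239,267), pill box (402,301), shaker (285,214) and saucer (284,138). The pads are tin (126,235), cup (171,290), bottle (320,270) and pill box (450,241). The scene view confirms this layout.

```bash
cat > meas.py <<'E'
from h import *
def rectw(P):
    (c,s,a)=cv2.minAreaRect((P[:,:2]*1000).astype(np.float32)); 
    if s[0]<s[1]: s=(s[1],s[0]); a+=90
    return np.round(c,1),np.round(s,1),round((a+90)%180-90,1)
def zr(c,win,lo,hi):
    u0,v0,r=win; W=world(c); m=np.zeros(W.shape[:2],bool); m[v0-r:v0+r,u0-r:u0+r]=1
    m&=(W[...,2]>lo)&(W[...,2]<hi)
    k=cv2.connectedComponentsWithStats(m.astype(np.uint8))
    if k[0]<2: return np.zeros((0,3))
    j=1+np.argmax(k[2][1:,4]); return W[k[1]==j]
def grey(c,u0,v0,r,z,smax=60):
    f=c["frame"][v0-r:v0+r,u0-r:u0+r]; hsv=cv2.cvtColor(f,cv2.COLOR_BGR2HSV)
    m=(hsv[...,1]<smax).astype(np.uint8); m=cv2.morphologyEx(m,cv2.MORPH_OPEN,np.ones((3,3)))
    k=cv2.connectedComponentsWithStats(m); j=1+np.argmax(k[2][1:,4])
    v,u=np.nonzero(k[1]==j); return np.array([ray(c,a+u0-r,b+v0-r,z) for a,b in zip(u,v)])
E
python3 - <<'E'
from meas import *
c=dict(np.load("top0.npz")); 
for n,w,lo,hi in[("cup",(231,186,25),.065,.085),("bottle cap",(341,188,25),.078,.098),("tin top",(239,267,28),.055,.08),("tin knob",(239,267,28),.0695,.08),("pillbox",(402,301,36),.02,.036),("shaker",(285,214,15),.05,.08),("saucer",(284,138,34),.008,.03)]:
    P=zr(c,w,lo,hi); print(n,len(P),P[:,2].mean().round(4) if len(P) else "",rectw(P) if len(P)>3 else"")
for n,a in[("ptin",(126,235,28)),("pcup",(171,290,26)),("pbot",(320,270,20)),("ppill",(450,241,38))]:
    P=grey(c,*a,.004); print(n,len(P),rectw(P),"mean",(P.mean(0)*1000).round(1))
W=world(c); print("table z",np.median(W[200:260,170:220,2]),"padz",W[290,171,2],W[241,450,2])
s=dict(np.load("scene0.npz"))
for n,w,lo,hi in[("cup",(324,172,28),.065,.085),("bottle cap",(274,262,25),.080,.098),("tin top",(243,155,28),.055,.08),("pillbox",(124,286,40),.02,.036),("shaker",(274,208,18),.05,.08)]:
    P=zr(s,w,lo,hi); print("S",n,len(P),P[:,2].mean().round(4) if len(P) else "",rectw(P) if len(P)>3 else"")
for n,a in[("ptin",(321,97,25)),("pcup",(256,111,22)),("pbot",(203,228,20)),("ppill",(151,376,42))]:
    P=grey(s,*a,.004); print("S",n,len(P),rectw(P),"mean",(P.mean(0)*1000).round(1))
E
```

```text
cup 170 0.0736 (array([638.8, 124.8]), array([59.1, 57.6]), -68.3)
bottle cap 171 0.0877 (array([ 640.5, -130.8]), array([32.3, 30.6]), -44.2)
tin top 620 0.0685 (array([451.1, 100.6]), array([56.2, 55.7]), -57.9)
tin knob 259 0.0723 (array([451.1, 100.7]), array([40.6, 39.8]), -55.8)
pillbox 1003 0.0282 (array([ 380.9, -279.7]), array([110.2,  47.1]), 12.7)
shaker 122 0.0616 (array([577.5,  -1. ]), array([27.2, 27.1]), 69.6)
saucer 1063 0.0137 (array([773.7,   7. ]), array([117.7, 117.5]), -53.6)
ptin 924 (array([523.4, 384.6]), array([74.5, 74.3]), 45.5) mean [523.4 384.5   4. ]
pcup 833 (array([395.7, 267.5]), array([75. , 72.8]), -88.9) mean [395.4 267.6   4. ]
pbot 459 (array([449.6, -88.3]), array([55.4, 54.6]), -88.9) mean [449.5 -88.9   4. ]
ppill 1423 (array([ 523.6, -401.5]), array([128.9,  64.6]), 56.0) mean [ 523.1 -402.     4. ]
table z 0.00011855520657777507 padz 0.00621283434058173 0.004257023816356953
S cup 221 0.0711 (array([641.1, 123.6]), array([59.7, 59.3]), 1.0)
S bottle cap 224 0.086 (array([ 642.5, -132.2]), array([32.4, 30.4]), -64.1)
S tin top 528 0.0661 (array([453.1,  99.6]), array([61.1, 55.9]), -57.9)
S pillbox 1243 0.0264 (array([ 383.4, -281.1]), array([111.4,  47.6]), 13.3)
S shaker 136 0.0597 (array([580.8,  -4.4]), array([27.5, 26.1]), -3.3)
S ptin 616 (array([524.9, 381.7]), array([76.8, 75.5]), -44.1) mean [524.9 381.1   4. ]
S pcup 577 (array([398.2, 264.5]), array([76.4, 75.8]), 25.2) mean [397.8 264.3   4. ]
S pbot 518 (array([451.5, -90.1]), array([57.9, 57.4]), -64.6) mean [451.6 -90.4   4. ]
S ppill 2606 (array([ 525.3, -402.1]), array([129.7,  66.1]), 56.1) mean [ 525.1 -403.3    4. ]
```

```bash
cat > plan.py <<'E'
# usage: plan.py "x y z phi" ... (mm, deg; phi = world yaw of tool x, tool down) -> shift cm, turn deg in the tool axes now
import sys; from h import *; from scipy.spatial.transform import Rotation as R
o=status.get_obs(); q=o["eef_rot"]; R0=R.from_quat([q[1],q[2],q[3],q[0]]); p=np.array(o["eef_pos"])
x=R0.as_matrix()[:,0]; print("now",(p*1000).round(1),"phi",round(np.degrees(np.arctan2(x[1],x[0])),1),"t",round(o["time_s"],2),"open",round(o["opening"],3),"gf",round(float(np.max(o["grasp_force"])),1),"F",np.round(o["wrist_force"],1))
for a in sys.argv[1:]:
    w=np.array([float(i) for i in a.split()]); t=np.radians(w[3]); 
    Rt=R.from_matrix(np.array([[np.cos(t),np.sin(t),0],[np.sin(t),-np.cos(t),0],[0,0,-1]]))
    d=R0.inv().apply(w[:3]/1000-p)*100; r=(R0.inv()*Rt).as_rotvec(degrees=True)
    print(a,"->",d.round(2),r.round(1),"rows",round(max(np.linalg.norm(d)/6.25,np.linalg.norm(r)/10.7),1))
E
python3 plan.py "382 -280.4 100 13" "382 -280.4 4 13"
```

```text
now [ 232.1 -525.5  230.5] phi 23.8 t 0.1 open 0.999 gf 0.0 F [-1.2 -0.5 -0.7]
382 -280.4 100 13 -> [ 23.6  -16.35  13.08] [-0.1 -0.  10.8] rows 5.0
382 -280.4 4 13 -> [ 23.6  -16.34  22.68] [-0.1 -0.  10.8] rows 5.9
```

```bash
python3 -m handwheel '[[[1,23.6,-16.3,13.1,-0.1,0,10.8],[1,23.6,-16.3,13.1,-0.1,0,10.8],[1,23.6,-16.3,13.1,-0.1,0,10.8],[1,23.6,-16.3,13.1,-0.1,0,10.8],[1,23.6,-16.3,13.1,-0.1,0,10.8],[1,23.6,-16.3,13.1,-0.1,0,10.8],[1,23.6,-16.3,13.1,-0.1,0,10.8],[1,23.6,-16.3,13.1,-0.1,0,10.8],[1,23.6,-16.3,13.1,-0.1,0,10.8],[1,23.6,-16.3,13.1,-0.1,0,10.8]]]'; python3 plan.py "382 -280.4 4 13"
python3 - <<'E'
from h import *
cv2.imwrite("pics/s1.png",camera("scene")["frame"])
E
```

```text
time_s: 1.35
eef_pos: [0.3821, -0.2825, 0.1006]
eef_rot: [0.001, 0.994, 0.113, 0.0]
wrist_force: [-0.2, -0.1, -0.3]
opening: 0.999
grasp_force: 0.0
now [ 382.1 -282.5  100.6] phi 12.9 t 1.35 open 0.999 gf 0.0 F [-0.2 -0.1 -0.3]
382 -280.4 4 13 -> [ 0.04 -0.23  9.66] [ 0.1 -0.  -0.1] rows 1.5
```

View pics/s1.png

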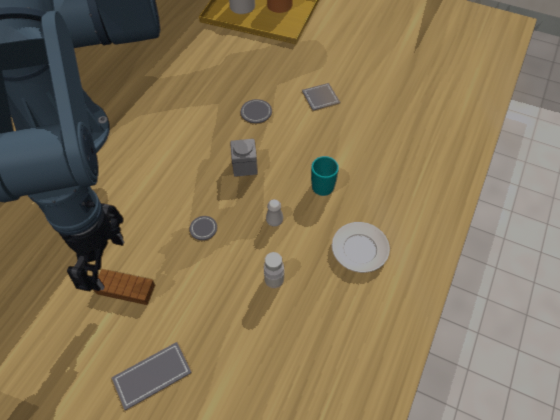

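The gripper is open above the pill box (124,286) and straddles it correctly, so I'll go down and grip.

```bash
python3 -m handwheel '[[[1,0,-0.2,4,0,0,0],[1,0,-0.2,8,0,0,0],[1,0,-0.2,9.7,0,0,0],[1,0,-0.2,9.7,0,0,0],[-1,0,-0.2,9.7,0,0,0],[-1,0,-0.2,9.7,0,0,0],[-1,0,-0.2,9.7,0,0,0],[-1,0,-0.2,9.7,0,0,0],[-1,0,-0.2,9.7,0,0,0],[-1,0,-0.2,9.7,0,0,0]]]'; python3 plan.py "382 -280.4 70 13" "524.4 -402 70 56"  "524.4 -402 10 56"
```

```text
time_s: 2.65
eef_pos: [0.3828, -0.2807, 0.0046]
eef_rot: [0.002, 0.994, 0.113, 0.001]
wrist_force: [-0.0, 0.3, 6.9]
opening: 0.526
grasp_force: 62.0
now [ 382.8 -280.7    4.6] phi 13.0 t 2.65 open 0.526 gf 62.0 F [-0.   0.3  6.9]
382 -280.4 70 13 -> [-0.06 -0.02 -6.54] [ 0.2 -0.1  0. ] rows 1.0
524.4 -402 70 56 -> [11.07 15.03 -6.46] [  0.2   0.  -43. ] rows 4.0
524.4 -402 10 56 -> [11.07 15.01 -0.46] [  0.2   0.  -43. ] rows 4.0
```

```bash
python3 -m handwheel '[[[-1,0,0,-3,0,0,0],[-1,0,0,-6.5,0,0,0],[-1,2,3,-6.5,0,0,-9],[-1,4.5,6,-6.5,0,0,-18],[-1,7,9.5,-6.5,0,0,-27],[-1,9.5,13,-6.5,0,0,-36],[-1,11.1,15,-6.5,0.2,0,-43],[-1,11.1,15,-6.5,0.2,0,-43],[-1,11.1,15,-6.5,0.2,0,-43],[-1,11.1,15,-6.5,0.2,0,-43]]]'; python3 plan.py "524.4 -402 9 56"
```

```text
time_s: 3.9
eef_pos: [0.5231, -0.4, 0.0685]
eef_rot: [-0.001, 0.883, 0.469, -0.0]
wrist_force: [-0.1, 0.3, -1.0]
opening: 0.527
grasp_force: 61.7
now [ 523.1 -400.    68.5] phi 56.0 t 3.9 open 0.527 gf 61.7 F [-0.1  0.3 -1. ]
524.4 -402 9 56 -> [-0.09  0.24  5.95] [-0.2 -0.  -0. ] rows 1.0
```

```bash
python3 -m handwheel '[[[-1,-0.1,0.2,3.5,0,0,0],[-1,-0.1,0.2,5.5,0,0,0],[-1,-0.1,0.2,5.9,0,0,0],[-1,-0.1,0.2,5.9,0,0,0],[-1,-0.1,0.2,5.9,0,0,0],[1,-0.1,0.2,5.9,0,0,0],[1,-0.1,0.2,5.9,0,0,0],[1,-0.1,0.2,5.9,0,0,0],[1,-0.1,0.2,5.9,0,0,0],[1,-0.1,0.2,5.9,0,0,0]]]'; python3 plan.py "524 -402 130 56" "641.5 -131.5 140 78"
```

```text
time_s: 5.15
eef_pos: [0.5249, -0.4027, 0.0096]
eef_rot: [-0.001, 0.883, 0.47, -0.0]
wrist_force: [-0.2, 0.1, -0.4]
opening: 1.0
grasp_force: 0.0
now [ 524.9 -402.7    9.6] phi 56.0 t 5.15 open 1.0 gf 0.0 F [-0.2  0.1 -0.4]
524 -402 130 56 -> [ 1.000e-02 -1.300e-01 -1.204e+01] [-0.1 -0.   0. ] rows 1.9
641.5 -131.5 140 78 -> [ 29.01  -5.51 -13.03] [ -0.1  -0.  -22. ] rows 5.2
```

```bash
python3 -m handwheel '[[[1,0,0,-4,0,0,0],[1,0,0,-9,0,0,0],[1,0,0,-13,0,0,0],[1,5,-1,-13,0,0,-4],[1,11,-2,-13,0,0,-8],[1,17,-3,-13,0,0,-13],[1,23,-4.4,-13,0,0,-18],[1,29,-5.5,-13,0,0,-22],[1,29,-5.5,-13,0,0,-22],[1,29,-5.5,-13,0,0,-22]]]'; python3 plan.py "641.5 -131.5 23 78"
python3 - <<'E'
from meas import *
c=camera("scene"); cv2.imwrite("pics/s2.png",c["frame"]); P=zr(c,(151,374,44),.022,.045); print(len(P),rectw(P),P[:,2].mean())
c=camera("top"); P=zr(c,(450,241,38),.022,.045); print(len(P),rectw(P),P[:,2].mean())
P=zr(c,(450,241,38),-.002,.045)
E
```

```text
time_s: 6.4
eef_pos: [0.6414, -0.1316, 0.1396]
eef_rot: [-0.001, 0.777, 0.63, -0.0]
wrist_force: [-0.1, 0.4, 0.3]
opening: 0.999
grasp_force: 0.0
now [ 641.4 -131.6  139.6] phi 78.1 t 6.4 open 0.999 gf 0.0 F [-0.1  0.4  0.3]
641.5 -131.5 23 78 -> [1.000e-02 3.000e-02 1.166e+01] [-0.1 -0.   0.1] rows 1.9
1696 (array([ 526. , -403.4]), array([110.2,  48. ]), 56.0) 0.03035822606652759
975 (array([ 523.4, -401.5]), array([110.5,  47.1]), 56.7) 0.03208921876969866
```

View pics/s2.png

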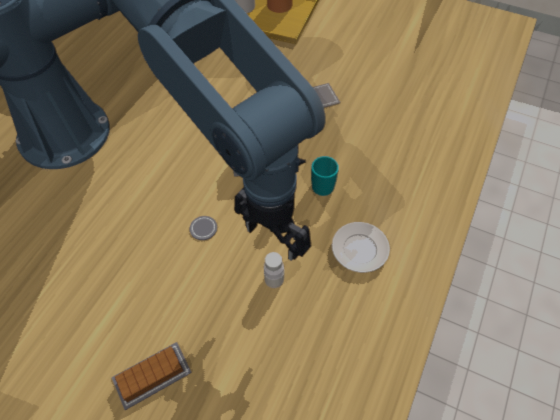

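The pill box sits centred in its outline (151,374), about 1 mm off by both cameras. The gripper is above the bottle (274,268), so the bottle is next.

```bash
python3 -m handwheel '[[[1,0,0,4,0,0,0],[1,0,0,8,0,0,0],[1,0,0,11.7,0,0,0],[1,0,0,11.7,0,0,0],[-1,0,0,11.7,0,0,0],[-1,0,0,11.7,0,0,0],[-1,0,0,11.7,0,0,0],[-1,0,0,11.7,0,0,0],[-1,0,0,11.7,0,0,0],[-1,0,0,11.7,0,0,0]]]'; python3 plan.py "641.5 -131.5 100 78" "450.5 -89.3 100 78"
```

```text
time_s: 7.75
eef_pos: [0.6429, -0.1322, 0.0252]
eef_rot: [0.001, 0.777, 0.63, 0.001]
wrist_force: [-1.5, -0.5, 5.9]
opening: 0.452
grasp_force: 60.8
now [ 642.9 -132.2   25.2] phi 78.0 t 7.75 open 0.452 gf 60.8 F [-1.5 -0.5  5.9]
641.5 -131.5 100 78 -> [ 0.04 -0.14 -7.48] [0.1 0.  0. ] rows 1.2
450.5 -89.3 100 78 -> [  0.21 -19.69  -7.52] [0.1 0.  0. ] rows 3.4
```

```bash
python3 -m handwheel '[[[-1,0,0,-3.5,0,0,0],[-1,0,0,-7.5,0,0,0],[-1,0,-3.5,-7.5,0,0,0],[-1,0,-8,-7.5,0,0,0],[-1,0.1,-12.5,-7.5,0,0,0],[-1,0.1,-16.5,-7.5,0,0,0],[-1,0.2,-19.7,-7.5,0,0,0],[-1,0.2,-19.7,-7.5,0,0,0],[-1,0.2,-19.7,-7.5,0,0,0],[-1,0.2,-19.7,-7.5,0,0,0]]]'; python3 plan.py "450.5 -89.3 29 78"
```

```text
time_s: 9.0
eef_pos: [0.4503, -0.0892, 0.0985]
eef_rot: [-0.0, 0.777, 0.63, 0.0]
wrist_force: [-0.2, 0.4, -1.2]
opening: 0.454
grasp_force: 60.7
now [450.3 -89.2  98.5] phi 78.0 t 9.0 open 0.454 gf 60.7 F [-0.2  0.4 -1.2]
450.5 -89.3 29 78 -> [-0.01  0.02  6.95] [-0. -0.  0.] rows 1.1
```

```bash
python3 -m handwheel '[[[-1,0,0,3,0,0,0],[-1,0,0,5.5,0,0,0],[-1,0,0,6.5,0,0,0],[-1,0,0,6.9,0,0,0],[-1,0,0,6.9,0,0,0],[-1,0,0,6.9,0,0,0],[-1,0,0,6.9,0,0,0]]]'; python3 plan.py "450.5 -89.3 29 78"
```

```text
time_s: 9.88
eef_pos: [0.4495, -0.0888, 0.0295]
eef_rot: [-0.0, 0.777, 0.63, 0.0]
wrist_force: [-0.3, 0.1, -1.6]
opening: 0.451
grasp_force: 60.8
now [449.5 -88.8  29.5] phi 78.0 t 9.88 open 0.451 gf 60.8 F [-0.3  0.1 -1.6]
450.5 -89.3 29 78 -> [-0.02  0.11  0.05] [-0. -0.  0.] rows 0.0
```

```bash
python3 -m handwheel '[[[-1,0,0.1,0.1,0,0,0],[-1,0,0.1,0.2,0,0,0],[-1,0,0.1,0.2,0,0,0],[-1,0,0.1,0.2,0,0,0]]]'
```

```text
time_s: 10.38
eef_pos: [0.4498, -0.0889, 0.0291]
eef_rot: [-0.001, 0.777, 0.63, -0.001]
wrist_force: [-11.9, 3.5, 27.2]
opening: 0.451
grasp_force: 63.7
```

Firm contact with the pad; release and retreat towards the cup.

```bash
python3 -m handwheel '[[[-1,0,0,-0.1,0,0,0],[1,0,0,-0.1,0,0,0],[1,0,0,-0.1,0,0,0],[1,0,0,-0.1,0,0,0],[1,0,0,-0.1,0,0,0],[1,0,0,-4,0,0,0],[1,0,0,-8,0,0,0],[1,0,0,-12,0,0,0],[1,0,0,-12,0,0,0],[1,0,0,-12,0,0,0]]]'; python3 plan.py "640 124.2 150 100" "450 100 150 100"
python3 - <<'E'
from meas import *
c=camera("scene"); P=zr(c,(203,215,25),.084,.1); print(len(P),rectw(P),P[:,2].mean())
E
```

```text
time_s: 11.62
eef_pos: [0.4498, -0.0888, 0.1464]
eef_rot: [-0.001, 0.777, 0.629, -0.0]
wrist_force: [0.1, -0.2, -0.7]
opening: 0.997
grasp_force: 0.0
now [449.8 -88.8 146.4] phi 78.0 t 11.62 open 0.997 gf 0.0 F [ 0.1 -0.2 -0.7]
640 124.2 150 100 -> [24.78 14.19 -0.37] [ -0.1  -0.1 -22. ] rows 4.6
450 100 150 100 -> [18.47 -3.89 -0.33] [ -0.1  -0.1 -22. ] rows 3.0
191 (array([451.4, -88.6]), array([31.8, 30.5]), -56.7) 0.08980433647143153
```

The bottle is within 2 mm of its pad centre and upright. The cup is next.

```bash
python3 -m handwheel '[[[1,5,3,-0.4,0,0,-4],[1,10,6,-0.4,0,0,-9],[1,15,9,-0.4,0,0,-13],[1,20,12,-0.4,0,0,-18],[1,24.8,14.2,-0.4,0,0,-22],[1,24.8,14.2,-0.4,0,0,-22],[1,24.8,14.2,-0.4,0,0,-22],[1,24.8,14.2,-0.4,0,0,-22]]]'; python3 plan.py "640 124.2 26 100"
```

```text
time_s: 12.68
eef_pos: [0.6396, 0.1231, 0.1502]
eef_rot: [-0.001, 0.643, 0.766, -0.001]
wrist_force: [0.6, -0.0, 0.5]
opening: 1.001
grasp_force: 0.0
now [639.6 123.1 150.2] phi 99.9 t 12.68 open 1.001 gf 0.0 F [ 0.6 -0.   0.5]
640 124.2 26 100 -> [ 0.08  0.09 12.42] [-0.2 -0.1 -0.1] rows 2.0
```

```bash
python3 -m handwheel '[[[1,0.1,0.1,4,0,0,0],[1,0.1,0.1,8,0,0,0],[1,0.1,0.1,12.4,0,0,0],[1,0.1,0.1,12.4,0,0,0],[-1,0.1,0.1,12.4,0,0,0],[-1,0.1,0.1,12.4,0,0,0],[-1,0.1,0.1,12.4,0,0,0],[-1,0.1,0.1,12.4,0,0,0],[-1,0.1,0.1,12.4,0,0,0],[-1,0.1,0.1,12.4,0,0,0]]]'; python3 plan.py "640 124.2 100 100" "397 266 100 123"
```

```text
time_s: 13.92
eef_pos: [0.6432, 0.1252, 0.0302]
eef_rot: [0.001, 0.643, 0.766, 0.001]
wrist_force: [-2.5, -0.9, 6.9]
opening: 0.676
grasp_force: 64.3
now [643.2 125.2  30.2] phi 100.0 t 13.93 open 0.676 gf 64.3 F [-2.5 -0.9  6.9]
640 124.2 100 100 -> [-0.04 -0.31 -6.98] [ 0.2 -0.   0. ] rows 1.1
397 266 100 123 -> [ 18.15 -21.77  -7.05] [  0.2   0.  -23. ] rows 4.7
```

```bash
python3 -m handwheel '[[[-1,0,0,-3.5,0,0,0],[-1,0,0,-7,0,0,0],[-1,3,-3.5,-7,0,0,-4],[-1,6,-7,-7,0,0,-8],[-1,9,-11,-7,0,0,-12],[-1,12,-15,-7,0,0,-16],[-1,15.2,-18.5,-7,0,0,-20],[-1,18.1,-21.8,-7,0.2,0,-23],[-1,18.1,-21.8,-7,0.2,0,-23],[-1,18.1,-21.8,-7,0.2,0,-23]]]'; python3 plan.py "397 266 36 123"
python3 - <<'E'
from meas import *
for n in("top","scene"):
    c=camera(n); hsv=cv2.cvtColor(c["frame"],cv2.COLOR_BGR2HSV); m=(abs(hsv[...,0].astype(int)-88)<10)&(hsv[...,1]>150)
    W=world(c)[m]; print(n,m.sum(),np.percentile(W,[1,50,99],axis=0).round(4).tolist())
    if n=="scene": cv2.imwrite("pics/s3.png",c["frame"])
E
```

```text
time_s: 15.18
eef_pos: [0.3963, 0.2659, 0.0986]
eef_rot: [-0.001, 0.477, 0.879, -0.0]
wrist_force: [0.8, 0.3, -0.9]
opening: 0.678
grasp_force: 64.7
now [396.3 265.9  98.6] phi 123.0 t 15.18 open 0.678 gf 64.7 F [ 0.8  0.3 -0.9]
397 266 36 123 -> [-0.04  0.07  6.26] [-0.1 -0.1  0. ] rows 1.0
top 185 [[0.3799, 0.2372, 0.0711], [0.4018, 0.264, 0.0771], [0.4236, 0.2791, 0.1463]]
scene 789 [[0.3718, -0.5214, 0.073], [0.4013, 0.2495, 0.1202], [0.8526, 0.2926, 0.9402]]
```

View pics/s3.png

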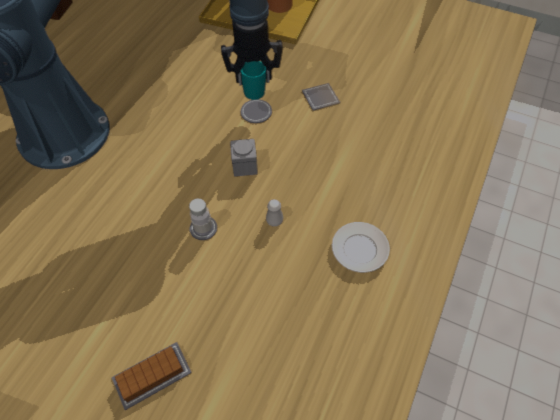

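The cup (254,80) is held upright over its pad (256,111), and the bottle is on its pad. Lowering.

```bash
python3 -m handwheel '[[[-1,0,0.1,3,0,0,0],[-1,0,0.1,5.5,0,0,0],[-1,0,0.1,6.1,0,0,0],[-1,0,0.1,6.3,0,0,0],[-1,0,0.1,6.3,0,0,0],[-1,0,0.1,6.3,0,0,0]]]'
```

```text
time_s: 16.02
eef_pos: [0.3964, 0.2665, 0.0354]
eef_rot: [-0.001, 0.477, 0.879, -0.001]
wrist_force: [0.1, 0.4, -0.8]
opening: 0.681
grasp_force: 64.7
```

```bash
python3 -m handwheel '[[[-1,0,0,0.1,0,0,0],[-1,0,0,0.2,0,0,0],[-1,0,0,0.2,0,0,0]]]'
```

```text
time_s: 16.4
eef_pos: [0.3963, 0.2664, 0.0342]
eef_rot: [-0.002, 0.477, 0.879, -0.001]
wrist_force: [-5.1, -2.4, 15.4]
opening: 0.678
grasp_force: 65.5
```

In contact; release and rise.

```bash
python3 -m handwheel '[[[1,0,0,0,0,0,0],[1,0,0,0,0,0,0],[1,0,0,0,0,0,0],[1,0,0,0,0,0,0],[1,0,0,-4,0,0,0],[1,0,0,-8,0,0,0],[1,0,0,-12,0,0,0],[1,0,0,-12,0,0,0]]]'; python3 plan.py "452 100 150 122"
python3 - <<'E'
from meas import *
for n,w in(("top",(171,285,30)),("scene",(256,95,32))):
    c=camera(n); P=zr(c,w,.068,.09); print(n,len(P),rectw(P),P[:,2].mean())
E
```

```text
time_s: 17.4
eef_pos: [0.3986, 0.2671, 0.1559]
eef_rot: [0.0, 0.477, 0.879, 0.001]
wrist_force: [-0.5, 0.1, -0.8]
opening: 0.995
grasp_force: 0.0
now [398.6 267.1 155.9] phi 123.0 t 17.4 open 0.995 gf 0.0 F [-0.5  0.1 -0.8]
452 100 150 122 -> [-16.92  -4.64   0.56] [ 0.2 -0.   1. ] rows 2.8
top 211 (array([394., 266.]), array([59.1, 58.3]), -76.7) 0.07696675591692763
scene 204 (array([397.4, 263.5]), array([61.5, 58.5]), -71.9) 0.07421467732135575
```

The cup is within 2 mm of its pad centre. The tin is last.

```bash
python3 -m handwheel '[[[1,-5,-1.4,0.6,0,0,0],[1,-10,-2.8,0.6,0,0,0],[1,-15,-4.2,0.6,0,0,1],[1,-16.9,-4.6,0.6,0,0,1],[1,-16.9,-4.6,0.6,0,0,1],[1,-16.9,-4.6,0.6,0,0,1]]]'; python3 plan.py "452 100 24 122"
```

```text
time_s: 18.25
eef_pos: [0.4487, 0.1, 0.1452]
eef_rot: [-0.003, 0.485, 0.875, -0.002]
wrist_force: [-1.2, 0.0, 0.1]
opening: 0.999
grasp_force: 0.0
now [448.7 100.  145.2] phi 122.0 t 18.25 open 0.999 gf 0.0 F [-1.2  0.   0.1]
452 100 24 122 -> [-0.23  0.35 12.11] [-0.3 -0.2  0. ] rows 1.9
```

```bash
python3 -m handwheel '[[[1,0,0,0,0,0,0],[1,0,0,0,0,0,0]]]'; python3 plan.py "452 100 24 122"
```

```text
time_s: 18.5
eef_pos: [0.4494, 0.1002, 0.1461]
eef_rot: [-0.002, 0.484, 0.875, -0.001]
wrist_force: [-0.2, 0.1, 0.4]
opening: 1.004
grasp_force: 0.0
now [449.4 100.2 146.1] phi 122.1 t 18.5 open 1.004 gf 0.0 F [-0.2  0.1  0.4]
452 100 24 122 -> [-0.19  0.26 12.21] [-0.2 -0.1  0.1] rows 2.0
```

```bash
python3 -m handwheel '[[[1,-0.1,0.2,4,-0.2,0,0],[1,-0.1,0.2,8,-0.2,0,0],[1,-0.1,0.2,12.2,-0.2,0,0],[1,-0.1,0.2,12.2,-0.2,0,0],[-1,-0.1,0.2,12.2,-0.2,0,0],[-1,-0.1,0.2,12.2,-0.2,0,0],[-1,-0.1,0.2,12.2,-0.2,0,0],[-1,-0.1,0.2,12.2,-0.2,0,0],[-1,-0.1,0.2,12.2,-0.2,0,0],[-1,-0.1,0.2,12.2,-0.2,0,0]]]'; python3 plan.py "452 100 100 122" "524.2 383 100 135"
```

```text
time_s: 19.75
eef_pos: [0.4534, 0.0997, 0.0265]
eef_rot: [0.001, 0.485, 0.875, 0.001]
wrist_force: [-1.3, 0.7, 6.8]
opening: 0.651
grasp_force: 64.7
now [453.4  99.7  26.5] phi 122.0 t 19.75 open 0.651 gf 64.7 F [-1.3  0.7  6.8]
452 100 100 122 -> [ 0.1  -0.08 -7.35] [ 0.2 -0.   0. ] rows 1.2
524.2 383 100 135 -> [20.27 21.05 -7.29] [  0.2   0.  -13. ] rows 4.8
```

```bash
python3 -m handwheel '[[[-1,0,0,-3.5,0,0,0],[-1,0,0,-8,0,0,0],[-1,0,0,-10.3,0,0,0],[-1,4,4.2,-10.3,0,0,-3],[-1,8,8.4,-10.3,0,0,-5],[-1,12,12.6,-10.3,0,0,-8],[-1,16,16.8,-10.3,0,0,-11],[-1,20.3,21,-10.3,0.2,0,-13],[-1,20.3,21,-10.3,0.2,0,-13],[-1,20.3,21,-10.3,0.2,0,-13]]]'; python3 plan.py "524.2 383 32 135"
```

```text
time_s: 21.0
eef_pos: [0.5214, 0.3828, 0.1277]
eef_rot: [-0.002, 0.382, 0.924, -0.001]
wrist_force: [-0.6, -0.2, -2.9]
opening: 0.648
grasp_force: 65.4
now [521.4 382.8 127.7] phi 135.1 t 21.0 open 0.648 gf 65.4 F [-0.6 -0.2 -2.9]
524.2 383 32 135 -> [-0.2   0.25  9.56] [-0.2 -0.2  0.1] rows 1.5
```

```bash
python3 -m handwheel '[[[-1,0,0,0,0,0,0],[-1,0,0,0,0,0,0]]]'; python3 plan.py "524.2 383 32 135"
python3 - <<'E'
from h import *
cv2.imwrite("pics/s4.png",camera("scene")["frame"])
E
```

```text
time_s: 21.25
eef_pos: [0.5222, 0.3818, 0.1281]
eef_rot: [-0.002, 0.383, 0.924, -0.001]
wrist_force: [-0.2, -1.1, -1.6]
opening: 0.652
grasp_force: 65.4
now [522.2 381.8 128.1] phi 134.9 t 21.25 open 0.652 gf 65.4 F [-0.2 -1.1 -1.6]
524.2 383 32 135 -> [-0.08  0.26  9.61] [-0.2 -0.2 -0.1] rows 1.5
```

View pics/s4.png

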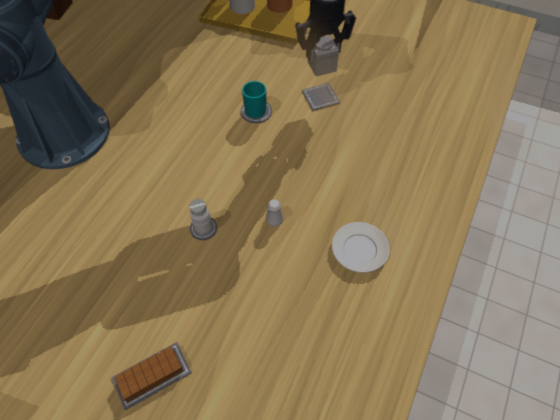

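The tin (323,58) hangs upright above its pad (321,97). The cup stands on its own pad and the other things are undisturbed. Lowering.

```bash
python3 -m handwheel '[[[-1,-0.1,0.2,4,-0.2,0,0],[-1,-0.1,0.2,7.5,-0.2,0,0],[-1,-0.1,0.2,9.2,-0.2,0,0],[-1,-0.1,0.2,9.6,-0.2,0,0],[-1,-0.1,0.2,9.6,-0.2,0,0],[-1,-0.1,0.2,9.6,-0.2,0,0]]]'
```

```text
time_s: 22.05
eef_pos: [0.5248, 0.3842, 0.0334]
eef_rot: [-0.0, 0.382, 0.924, 0.002]
wrist_force: [0.8, -0.2, -1.9]
opening: 0.652
grasp_force: 65.4
```

```bash
python3 -m handwheel '[[[-1,0,0,0.1,0,0,0],[-1,0,0,0.2,0,0,0],[-1,0,0,0.2,0,0,0]]]'
```

```text
time_s: 22.42
eef_pos: [0.524, 0.3839, 0.0306]
eef_rot: [-0.001, 0.382, 0.924, 0.001]
wrist_force: [-1.9, -0.4, 5.0]
opening: 0.647
grasp_force: 65.8
```

Light contact; release, rise and swing clear, then check everything.

```bash
python3 -m handwheel '[[[-1,0,0,0.05,0,0,0],[1,0,0,0.05,0,0,0],[1,0,0,0.05,0,0,0],[1,0,0,0.05,0,0,0],[1,0,0,0.05,0,0,0],[1,0,0,-4,0,0,0],[1,0,0,-8,0,0,0],[1,0,0,-13,0,0,0],[1,0,0,-18,0,0,0],[1,0,0,-18,0,0,0]]]'
python3 - <<'E'
from meas import *
for n,L in(("top",[("cup",(171,285,30),.068,.09),("bottle",(320,262,25),.082,.1),("tin",(126,230,30),.06,.085),("pill",(450,241,38),.022,.045),("shaker",(285,214,15),.05,.08),("saucer",(284,138,34),.008,.03)]),("scene",[("tin",(323,82,32),.06,.085),("cup",(256,95,32),.068,.09),("shaker",(274,208,18),.05,.08)])):
    c=camera(n); cv2.imwrite(f"pics/{n}5.png",c["frame"])
    for k,w,lo,hi in L:
        P=zr(c,w,lo,hi); print(n,k,len(P),*(rectw(P) if len(P)>3 else ()),P[:,2].mean().round(4) if len(P) else "")
E
```

```text
time_s: 23.68
eef_pos: [0.5268, 0.3847, 0.2157]
eef_rot: [0.002, 0.382, 0.924, 0.004]
wrist_force: [1.2, 0.0, -0.6]
opening: 0.998
grasp_force: 0.0
top cup 208 [394.5 266.2] [59.  58.6] 41.8 0.0772
top bottle 178 [448.3 -87.7] [32.4 30.4] -88.8 0.092
top tin 628 [522.3 384.3] [56.9 56.6] -45.2 0.0719
top pill 976 [ 523.7 -401.3] [110.3  47.1] 55.9 0.032
top shaker 122 [577.6  -0.7] [27.2 27.1] 65.4 0.0618
top saucer 1064 [773.8   7. ] [117.2 117.1] -25.2 0.0137
scene tin 404 [524.4 381.7] [59.8 58.1] -47.4 0.07
scene cup 200 [396.8 264.2] [61.  58.4] 85.4 0.0742
scene shaker 136 [581.4  -4.5] [25.4 25.3] 25.5 0.0597
```

View pics/scene5.png

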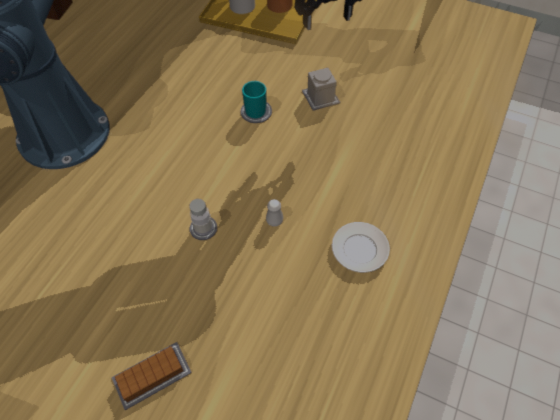

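All four stand on their pads within about 2 mm, at the right heights: tin (321,88), cup (255,100), bottle (200,217), pill box (151,374). The shaker and saucer have not moved and the gripper is clear.

```bash
python3 -c "
from bench import ctrl; print(ctrl.hand_in())"
```

```text
the job is handed in; nothing more can be done
None
```

The cup, bottle, pill box and tin each stand upright, lined up and released, about 2 mm from the centre of their own pads; the shaker and saucer did not move, and I handed the job in at about 24 s (no verdict came back).

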